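# Pre-infuse an espresso on the spring-lever machine and hold the lever at its mark

### The job

Start the pre-infusion on the lever espresso machine: first turn the black selector knob on its left console clockwise, from the white dot past its click until it sits home at the orange dot, then pull the wooden-handled lever forward and down against its spring until the white pointer pin on its shaft stands at the middle of the orange clip on the quadrant. The spring takes the lever back up, so keep hold of it: the job ends with the gripper still holding the lever still at that mark. Do not shift the orange clip, and leave the little cup under the spouts, the green mug and the honey jar where they stand.

Things in the scene. Friction and masses are not known exactly. Their poses are not given: they have to be found in the camera images.
- machine: the espresso machine, dark petrol enamel and steel, 260 mm deep, 270 mm wide; it does not move. Origin: underside, in the plane in which the lever swings; z up, x to its back, y to its left as the robot sees it; its front looks to -x. Drip tray with grid at the front, top 34 mm high, centre (-55, 0) mm, 140 x 168 mm.
- housing_top (a point): middle of the flat top of the machine's boiler housing (112 mm in x, 176 mm in y, top 233 mm high), behind the lever; a cup rail round it reaches 22 mm higher and a green and white mug on it 99 mm higher; frame as the machine's
- spouts (a point): point between the two spouts of the machine's group, 95 mm above its underside, on the group's upright axis. The group (36 mm in radius) reaches from here to 190 mm height; the portafilter's wooden handle (27 mm thick, its axis 130 mm high) points from it forward and 28 degrees to the machine's right, to 155 mm from the axis. Frame as the machine's.
- knob (a joint): turn of the selector knob in rad, clockwise from above: 0 at the white dot (off), 1.2 at the orange dot (brew), stops at both. A sprung detent lies between: it resists with about 0.15 N m at first, less towards the middle (0.6), and takes a knob released before that back to 0; past it, it pulls the knob on to 1.2 and keeps it there.
- knob_grip (a point): point on the knob's upright axis, 27 mm above the console's flat top, where it is gripped; frame turns with the knob: x along the grip bar to its white line, z up. The bar is black, 50 mm long (x), 14 mm thick (y), from 7 to 41 mm above the console. At joint 0 its x is the machine's x. The console (150 x 74 mm) is 60 mm high; the knob's axis is at (-85, 140) mm in the machine's frame.
- lever (a joint): travel of the lever in rad about its level pivot: 0 at rest (it leans to the machine's front, 62 degrees above level), growing as it is pulled forward and down, to a stop at 1.15. Its spring drives it back to 0: 1.2 N m at 0 and 0.6 N m more per rad, so about 8 N at rest and 11 N at the mark, felt at the grip point.
- lever_pivot (a point): the lever's pivot, in the machine's frame at (-55, 0, 205) mm; the lever swings in the machine's x-z plane; frame as the machine's. At the left of the lever (y = 26 mm) stands the quadrant, a bent steel rod of 6 mm, an arc of 78 mm radius about the pivot.
- lever_grip (a point): middle of the lever's round wooden handle, on its centre line, 150 mm from the pivot. The handle runs from 106 to 205 mm from the pivot along that line; it is 25 mm thick here, 19 mm at its inner and 28 mm near its outer end; inwards follows a bare steel shaft of 12 mm. Frame: the machine's, turned with the lever.
- lever_pointer (a point): the tip of the lever's white pointer pin (8 mm thick, sideways from the shaft to the quadrant), 78 mm from the pivot, at the quadrant's arc
- index_mark (a point): the middle of the orange clip (14 mm along the arc) on the quadrant, 78 mm from the pivot: the mark where the pointer must stand. Clamped at another place of the arc each time; it moves only if pushed.
- index (a joint): place of the orange clip on the quadrant, in rad of lever travel: pointer and clip meet when joint lever equals this value (0.6 to 0.95)
- espresso_cup: small white cup with a handle, 66 mm across, 56 mm high, on the drip tray under the spouts; origin at the middle of its underside
- green_mug: green mug, 86 mm across, 96 mm high, standing to the right; origin at its underside
- honey: honey jar with red lid, 60 mm across, 86 mm high, standing to the right; origin at its underside
Mind the look-alikes: they are no part of the job. Leave any purple or turquoise look-alike of the espresso_cup alone.

How it is judged:
By the outcome, as a careful person would: the job done as asked, in the order asked, and still so for the second after the job is handed in, while the arm keeps its last pose, push and grip.
It also fails if it takes over 51 s, if anything falls off the work surface, if the arm or the gripper's body presses on something with over 40 N, if the wrist force passes 120 N, or if a joint passes its speed limit or range.

### The arm

A 6-joint arm with a two-finger parallel gripper is mounted at the origin on a cart in front of the work surface, level with it; the furniture and walls round the work are solid. World frame = base frame: x ahead of the robot, y to its left, z up, the work surface at z = 0. Lengths are in m, angles in rad, forces in N, time in s.
With the tool pointing down it reaches from about 0.325 to 0.9 m from the base axis. Payload 6.1 kg.
Tool frame: the origin (TCP) lies on the centre line of the jaws, within the pads' length; the fingertips stand 22 mm ahead of it and the grasp point (between the pads) lies 3 mm ahead of it (r.tips_ahead is the distance from the TCP to the fingertips, in m); z points along the fingers, y is the line along which they close (so a half turn about z gives the same grasp; the last joint's range is limited). The gripper opens to 87 mm and grips with 3 to 60 N. Pads are 19 mm wide; open, the fingers measure 117 mm over their backs; the gripper's body (75 mm by 190 mm) begins 51 mm behind the grasp point.
Start: joints at [-1.277, 0.22, 1.526, -0, 1.395, -0.126], TCP at [0.255, -0.571, 0.207] pointing down, gripper open.
Joint ranges: [-2.98, 2.98], [-0.91, 2.08], [0.09, 2.57], [-1.24, 4.39], [0.2, 2.65], [-2.68, 2.68]. Speed limits (rad/s): [2.57, 2.57, 3.01, 3.14, 3.14, 3.14].

### API

Orientations are given as a 3x3 rotation matrix whose columns are the frame's x, y, z axes.
In Python, from bench import get_obs, vision, ticket, r gives the robot as it stands.
- The arm moves only by the tool jog_arm, never from a script. Its argument "increments" is a list of rows, each a list of 4 numbers: the shift along the world's x, y, z in units of 100 mm (1.0 is 100 mm), then the turn about the world's z in units of 360 degrees (1.0 is 360 degrees). In form: [[tx, ty, tz, yaw], ...]. A call has 1 to 20 rows; each row is the pose to reach, as a shift and turn from the pose commanded when the call began, turning the shorter way round; what a row does not reach only later rows make up. A row lasts 1/12 s, in which the tool goes at most 41.7 mm and 7.16 degrees, less where a joint would pass 70% of its speed; a pose out of reach is approached as far as the arm can. A call with a number of a shift or a turn outside -1 to 1 is refused whole. A call with a gripper value outside its range is refused whole. "grip" is the opening, from 0 (shut) to 1 (fully open), set as the call begins (left out, the last holds). The fingers move at their own pace and stop on an object; "squeeze" is the grip in N (left out, the last holds). Time passes only in rows, so rows that repeat a pose let the fingers close. It gives the time, the measured TCP pose, the force, the opening and the grip force at its end, in the units of the state.
- get_obs(): the state, without advancing time (a new reading comes with each control period).
- vision.snapshot(name): name is "scene" or "side" or "wrist"; returns a dict with "pixels" (384x512x3 uint8, red, green, blue), "fov_y" (degrees; the focal length in pixels is half the picture's height over the tangent of half this angle, whatever the lens; pixels are square), "cx", "cy" (the principal point, pixels), "R" (3x3) and "t" (3): a world point X has camera coordinates R X + t; the wrist camera has in their place "mount" (4x4, takes a point from camera to tool coordinates, whose origin is the TCP and whose axes are the flange's). Camera axes: x right, y down, z forward; pixel columns grow to the right and rows downward; lengths in m; the calibration is good to about 2 mm. The wrist camera is an equidistant fisheye: a pixel r from the principal point sees the ray r / f radians off the axis. A picture is of the moment at which its call begins: read the wrist's pose just before it. There is no depth.
- ticket.job_done(): hands the job in; it is judged then, once.
The state is a dict: "time_s": time; "joints": joint angles; "dq": joint speeds; "joint_efforts": joint torques, N m; "tcp_pos": TCP position; "orientation": TCP orientation; "contact_force": force on the tool from outside, world axes, zero at the start; "wrist_torque": the same for the moment, N m; "finger_gap": opening from 0.0 (shut) to 1.0 (fully open); "gripper_force": force on a finger pad.
Only numpy, scipy, OpenCV 4.12 (cv2) and the standard library are available. Lean on these libraries where they do the work, as an engineer would, in place of code of your own. Each camera call takes 0.05 s, during which the arm holds its last target. There are 200 camera calls.

## Working session

There is one attempt and no reset: what is moved stays moved. The work goes in short steps, Python scripts to look and compute and a tool call to move; the robot and the scene stay as the last step left them, time stands still between calls to the robot, and variables do not carry over. Pictures are saved under pics/ and viewed, at most 10 in all, crops included, and the job is handed in when it is done.

Besides the shell and the picture viewer there is one more tool, called after "Emit:" as name(argument=value, ...), one argument or row to a line, values as JSON. jog_arm: Moves the arm, as the interface text tells. Its arguments: {"type":"object","properties":{"increments":{"type":"array"},"grip":{"type":"number"},"squeeze":{"type":"number"}},"required":["increments"]}

```bash
mkdir -p pics; python3 - <<'E'
from bench import get_obs, vision, r
import cv2,pickle,numpy as np
o=get_obs(); print(o['time_s'],o['tcp_pos'],np.round(o['orientation'],3),o['finger_gap'],r.tips_ahead)
for n in("scene","side"):
    s=vision.snapshot(n); pickle.dump(s,open(n+'.pkl','wb'))
    cv2.imwrite(f'pics/{n}.png',cv2.resize(s['pixels'][:,:,::-1],(800,600),interpolation=cv2.INTER_CUBIC))
    print(n,s['fov_y'],s['cx'],s['cy'],-np.array(s['R']).T@s['t'])
E
```

```text
0.0 [ 0.25454023 -0.57010129  0.20594997] [[ 0.913  0.408 -0.001]
 [ 0.408 -0.913  0.002]
 [ 0.    -0.002 -1.   ]] 0.9989040145507075 0.022
scene 44.37264052596549 260.16632837677514 187.66461186968382 [-0.80551559 -0.46325487  0.92144618]
side 51.44977918396863 253.02864533123073 184.17452668379713 [0.15508253 0.60268898 0.97055625]
```

View pics/scene.png

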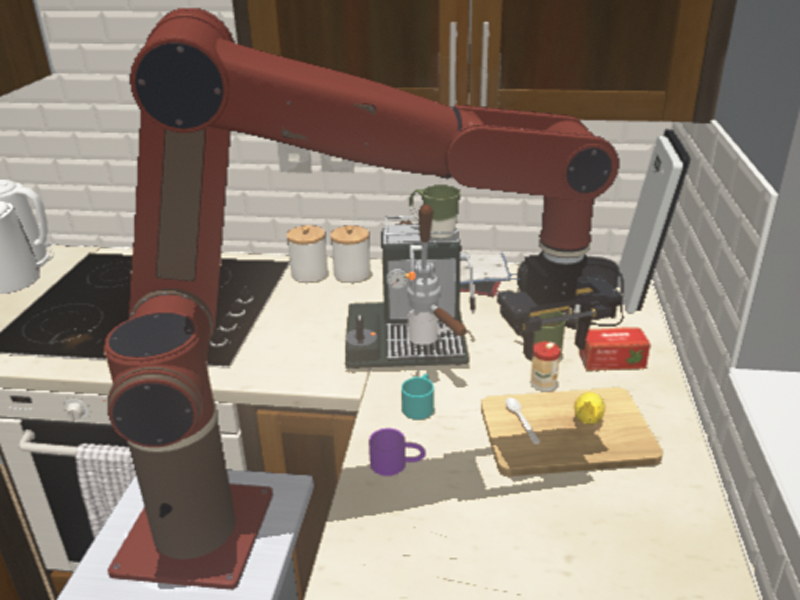

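View pics/side.png

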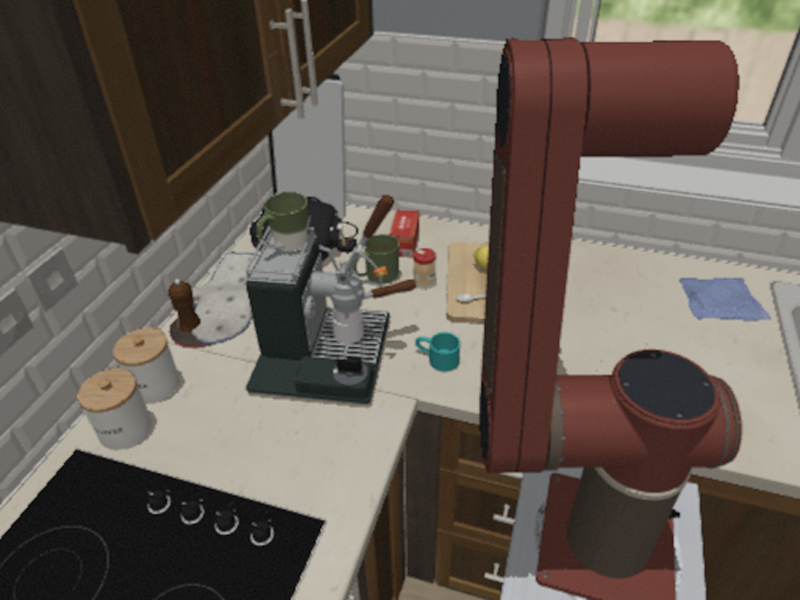

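The scene view shows the machine at about (345–470, 180–370), with the knob at (362,335), the lever at (427,225) and the clip at (411,275). The side view shows the knob at (349,365), the lever handle at (380,215) and the clip at (380,271). The only white cup is under the spouts, and the turquoise and purple cups are the look-alikes. Next I'll enlarge both views.

```bash
python3 - <<'E'
import cv2,pickle,numpy as np
a=pickle.load(open('scene.pkl','rb'))['pixels'];b=pickle.load(open('side.pkl','rb'))['pixels']
A=cv2.resize(a[110:245,216:306],(400,600),interpolation=cv2.INTER_CUBIC)
B=cv2.resize(b[115:265,155:255],(400,600),interpolation=cv2.INTER_CUBIC)
cv2.imwrite('pics/crop.png',np.hstack([A,B])[:,:,::-1])
E
```

```text
(no output)
```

View pics/crop.png

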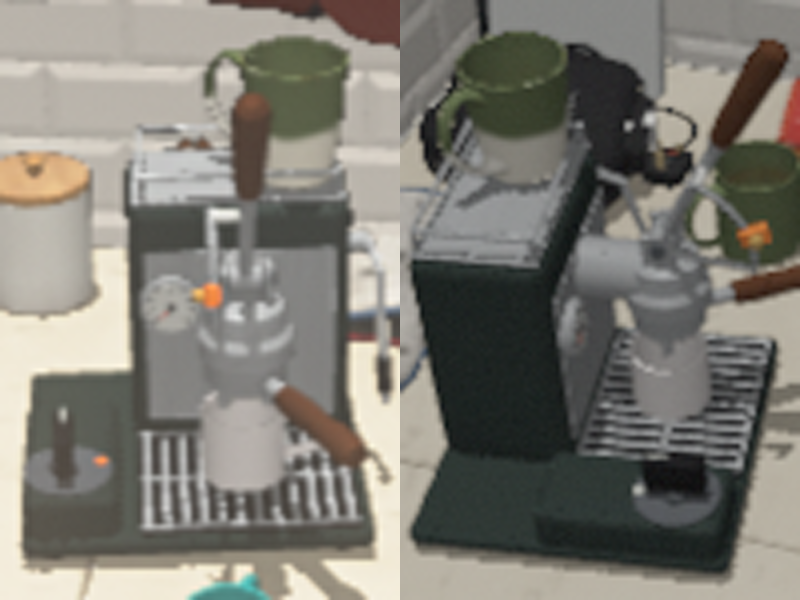

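The crops show these points (A is scene, B is side minus 400):
- **Lever tip:** A(252,95), B(380,42)
- **Knob disc centre:** A(68,470), B(278,497)
- **Clip:** A(211,295), B(355,236)
- **Lever handle's inner end:** A(249,197), B(315,147)

I'll triangulate these, then fit the machine pose.

```bash
cat >h.py <<'E'
import numpy as np,pickle
from scipy.optimize import least_squares
S={n:pickle.load(open(n+'.pkl','rb')) for n in('scene','side')}
def proj(n,X):
    s=S[n];c=np.array(s['R'])@X+np.array(s['t']);f=192/np.tan(np.radians(s['fov_y']/2))
    return np.array([f*c[0]/c[2]+s['cx'],f*c[1]/c[2]+s['cy']])
def pa(u,v):return np.array([216+u*90/400-.5,110+v*135/600-.5])
def pb(u,v):return np.array([155+u/4-.5,115+v/4-.5])
def tri(a,b):
    q=least_squares(lambda X:np.r_[proj('scene',X)-a,proj('side',X)-b],[.7,-.1,.2]);return q.x,np.abs(q.fun).max()
def M(p):
    x,y,w=p[:3];c,s=np.cos(w),np.sin(w);return lambda m:np.array([x+c*m[0]-s*m[1],y+s*m[0]+c*m[1],m[2]])
E
python3 - <<'E'
from h import *
P={'tip':((252,95),(380,42)),'knob':((68,470),(278,497)),'clip':((211,295),(355,236)),'inner':((249,197),(315,147)),
'knobtop':((63,408),(277,460))}
for k,(a,b) in P.items(): print(k,*tri(pa(*a),pb(*b)))
def lev(r,q,y=0):
    a=np.radians(62)-q;return np.array([-.055-r*np.cos(a),y,.205+r*np.sin(a)])
def res(p):
    m=M(p);L={'tip':lev(.203,0),'knob':np.array([-.085,.14,.064]),'clip':lev(.078,p[3],.026),'inner':lev(.106,0)}
    return np.concatenate([np.r_[proj('scene',m(v))-pa(*P[k][0]),proj('side',m(v))-pb(*P[k][1])] for k,v in L.items()])
q=least_squares(res,[.75,-.1,0,.75]);print(q.x,np.round(q.fun,1))
m=M(q.x)
for n,v in dict(pivot=(-.055,0,.205),knob_grip=(-.085,.14,.087),grip0=lev(.15,0),gripm=lev(.15,q.x[3]),mug=(.03,0,.3)).items():print(n,m(v),np.hypot(*m(v)[:2]))
E
```

```text
tip [ 0.46855228 -0.33204833  0.38969288] 0.16799180065410724
knob [ 0.51333098 -0.18532524  0.05882225] 0.1349775223270342
clip [ 0.48221656 -0.30196835  0.23365388] 0.6501997528673371
inner [ 0.51964355 -0.32516592  0.29298084] 0.6719509556438652
knobtop [ 0.5108947  -0.18138282  0.11003342] 1.2222008035743386
[ 0.61838595 -0.3059131   0.17970952  0.75047903] [ 0.4  1.3 -0.5  1.6 -0.7 -0.9  0.8 -0.3  1.  -0.4 -1.1  1.   0.  -1.7
  1.4 -0.6]
pivot [ 0.56427169 -0.31574401  0.205     ] 0.6466040661817898
knob_grip [ 0.50973069 -0.18336093  0.087     ] 0.5417071228861043
grip0 [ 0.49498503 -0.32833128  0.33744214] 0.5939794712472474
gripm [ 0.42472855 -0.34109474  0.253837  ] 0.5447384315437829
mug [ 0.64790282 -0.30055079  0.3       ] 0.7142190418120169
```

The fit agrees with the given heights: knob_grip at about (0.510, -0.183, 0.087), yaw 10.3°, lever index about 0.75. I'll go round the front of the machine to above the knob.

Emit:
jog_arm(
  increments=[
    [0,0.35,0.15,-0.01],
    [0.05,0.7,0.3,-0.02],
    [0.1,1,0.4,-0.03],
    [0.1,1,0.4,-0.0384],
  ],
  grip=1,
)

```text
time_s: 0.43
tcp_pos: [0.2661, -0.4674, 0.2491]
orientation: [[0.984, 0.177, 0.002], [0.177, -0.984, -0.0], [0.002, 0.001, -1.0]]
contact_force: [0.4, -0.8, 0.7]
finger_gap: 0.999
gripper_force: 0.0
```

Emit:
jog_arm(
  increments=[
    [0.05,0.35,0,0],
    [0.1,0.7,0,0],
    [0.15,1,0,0],
  ],
)

```text
time_s: 0.68
tcp_pos: [0.2795, -0.3687, 0.2462]
orientation: [[0.984, 0.177, -0.001], [0.177, -0.984, 0.002], [-0.0, -0.002, -1.0]]
contact_force: [0.9, -0.2, -0.0]
finger_gap: 1.001
gripper_force: 0.0
```

Emit:
jog_arm(
  increments=[
    [0.1,0.35,0,0],
    [0.25,0.7,0,0],
    [0.4,1,0,0],
  ],
)

```text
time_s: 0.93
tcp_pos: [0.3196, -0.2686, 0.2467]
orientation: [[0.984, 0.177, -0.0], [0.177, -0.984, 0.001], [0.0, -0.001, -1.0]]
contact_force: [1.3, -0.3, 0.4]
finger_gap: 0.999
gripper_force: 0.0
```

Emit:
jog_arm(
  increments=[
    [0.3,0.3,0,0],
    [0.65,0.6,0,0],
    [1,0.8,0,0],
  ],
)

```text
time_s: 1.18
tcp_pos: [0.417, -0.1904, 0.2472]
orientation: [[0.984, 0.177, 0.0], [0.177, -0.984, -0.0], [0.0, 0.0, -1.0]]
contact_force: [0.8, -0.9, 0.3]
finger_gap: 1.005
gripper_force: 0.0
```

Emit:
jog_arm(
  increments=[
    [0.35,0.05,-0.1,0],
    [0.7,0.07,-0.2,0],
    [0.9,0.07,-0.4,0],
    [0.9,0.07,-0.4,0],
    [0.9,0.07,-0.4,0],
    [0.9,0.07,-0.4,0],
  ],
)

```text
time_s: 1.68
tcp_pos: [0.5059, -0.1856, 0.2068]
orientation: [[0.984, 0.178, -0.001], [0.178, -0.984, 0.0], [-0.001, -0.001, -1.0]]
contact_force: [0.4, -0.7, 0.4]
finger_gap: 0.999
gripper_force: 0.0
```

```bash
cat >>h.py <<'E'
def wproj(o,s,X):
    X=np.array(o['orientation']).T@(np.array(X)-o['tcp_pos'])
    m=np.array(s['mount']);c=m[:3,:3].T@(X-m[:3,3]);f=192/np.tan(np.radians(s['fov_y']/2))
    th=np.arctan2(np.hypot(c[0],c[1]),c[2]);d=c[:2]/np.hypot(c[0],c[1]);return np.array([s['cx'],s['cy']])+f*th*d
def wray(o,s,u,v):
    f=192/np.tan(np.radians(s['fov_y']/2));d=np.array([u-s['cx'],v-s['cy']]);r=np.hypot(*d);th=r/f
    c=np.r_[np.sin(th)*d/r,np.cos(th)];m=np.array(s['mount']);R=np.array(o['orientation'])
    return np.array(o['tcp_pos'])+R@m[:3,3],R@m[:3,:3]@c
def wplane(o,s,u,v,z):
    p,d=wray(o,s,u,v);return p+d*(z-p[2])/d[2]
E
python3 - <<'E'
from bench import get_obs, vision
from h import *; import cv2
o=get_obs();s=vision.snapshot('wrist');pickle.dump((o,s),open('w1.pkl','wb'))
m=M([.6184,-.3059,.1797])
print(s['fov_y'],s['mount'])
for dx in(-.025,0,.025):print(wproj(o,s,m((-.085+dx,.14,.101))))
cv2.imwrite('pics/w1.png',cv2.resize(s['pixels'][:,:,::-1],(800,600),interpolation=cv2.INTER_CUBIC))
E
```

```text
65.70646984690485 [[-7.05018210e-04 -9.62199301e-01 -2.72345385e-01  7.61504761e-02]
 [ 9.99999111e-01 -9.86516075e-04  8.96683064e-04  4.38899718e-04]
 [-1.13146092e-03 -2.72344511e-01  9.62199141e-01 -1.77190571e-01]
 [ 0.00000000e+00  0.00000000e+00  0.00000000e+00  1.00000000e+00]]
[254.22126131 201.18816476]
[254.12536472 177.08487589]
[254.03526611 151.94453114]
```

View pics/w1.png

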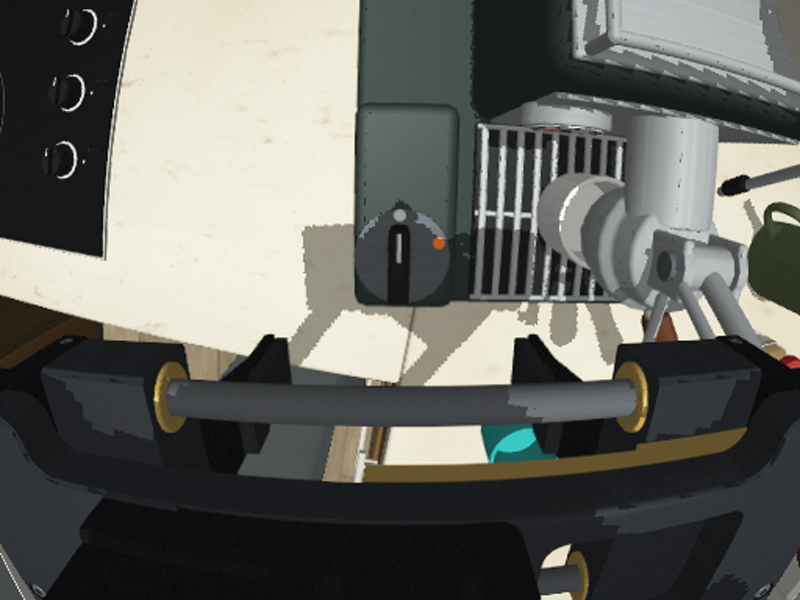

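The wrist view shows the black knob bar vertical at u≈399, from v≈228 to 305, with the white line at (399,247). The white dot is at (400,215) and the orange dot at (438,243). I'll refine the position with an enlarged crop and the plane intersection.

```bash
python3 - <<'E'
from h import *; import cv2
o,s=pickle.load(open('w1.pkl','rb'))
cv2.imwrite('pics/w1c.png',cv2.resize(s['pixels'][125:200,220:295,::-1],(600,600),interpolation=cv2.INTER_CUBIC))
for u,v,z in((255.3,146,.101),(255,195,.101),(255.5,137.5,.065)):print(wplane(o,s,u,v,z))
E
```

```text
[ 0.54026274 -0.17905508  0.101     ]
[ 0.49172258 -0.18743754  0.101     ]
[ 0.54423426 -0.17845976  0.065     ]
```

View pics/w1c.png

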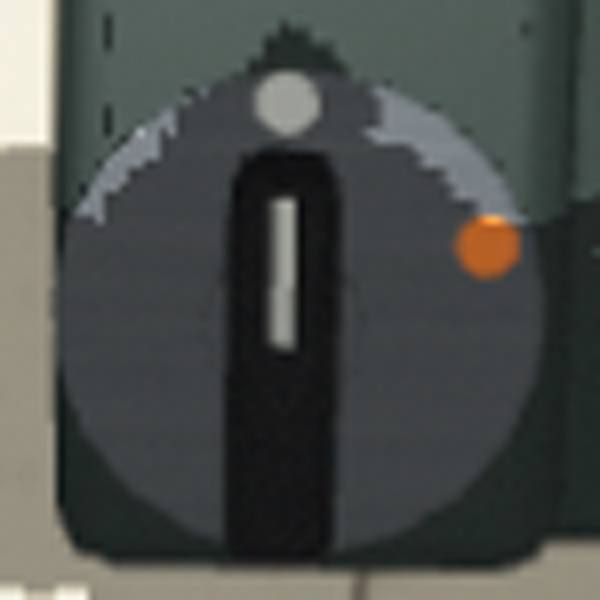

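```bash
python3 - <<'E'
from h import *
o,s=pickle.load(open('w1.pkl','rb'))
for u,v,z in((285,360,.101),(285,165,.101),(280,555,.101),(301,312,.065)):print(wplane(o,s,220+u/8-.5,125+v/8-.5,z))
E
```

```text
[ 0.51743918 -0.18296844  0.101     ]
[ 0.54106988 -0.17874009  0.101     ]
[ 0.49279489 -0.18673932  0.101     ]
[ 0.51636006 -0.18526303  0.065     ]
```

```bash
python3 - <<'E'
from bench import get_obs
o=get_obs();print(o['time_s'],o['tcp_pos'],o['dq'])
E
```

```text
1.7333 [ 0.50605123 -0.18592535  0.20766536] [-0.00824593 -0.02111655 -0.00254256  0.00188588 -0.00303108  0.00090264]
```

Emit:
jog_arm(
  increments=[
    [0.06,0,-0.3,0],
    [0.06,0,-0.6,0],
    [0.06,0,-0.6,0],
    [0.06,0,-0.6,0],
    [0.06,0,-0.6,0],
  ],
)

```text
time_s: 2.15
tcp_pos: [0.513, -0.1865, 0.1493]
orientation: [[0.984, 0.177, 0.002], [0.177, -0.984, -0.001], [0.002, 0.002, -1.0]]
contact_force: [0.0, -0.8, 0.7]
finger_gap: 1.0
gripper_force: 0.0
```

Emit:
jog_arm(
  increments=[
    [0.02,0.02,-0.25,0],
    [0.02,0.02,-0.45,0],
    [0.02,0.02,-0.58,0],
    [0.02,0.02,-0.58,0],
    [0.02,0.02,-0.58,0],
  ],
)

```text
time_s: 2.57
tcp_pos: [0.5148, -0.184, 0.09]
orientation: [[0.984, 0.177, 0.0], [0.177, -0.984, -0.0], [0.0, 0.0, -1.0]]
contact_force: [0.5, -0.2, -0.3]
finger_gap: 1.0
gripper_force: 0.0
```

Emit:
jog_arm(
  increments=[
    [0,0,0,0],
    [0,0,0,0],
    [0,0,0,0],
    [0,0,0,0],
    [0,0,0,0],
    [0,0,0,0],
    [0,0,0,0],
    [0,0,0,0],
  ],
  grip=0,
  squeeze=30,
)

```text
time_s: 3.23
tcp_pos: [0.5145, -0.1836, 0.089]
orientation: [[0.984, 0.178, -0.0], [0.178, -0.984, 0.0], [-0.0, -0.0, -1.0]]
contact_force: [0.3, -0.3, -0.2]
finger_gap: 0.476
gripper_force: 0.0
```

Emit:
jog_arm(
  increments=[
    [0,0,0,0],
    [0,0,0,0],
    [0,0,0,0],
    [0,0,0,0],
    [0,0,0,0],
    [0,0,0,0],
    [0,0,0,0],
    [0,0,0,0],
  ],
)

```text
time_s: 3.9
tcp_pos: [0.5145, -0.1837, 0.089]
orientation: [[0.984, 0.178, -0.0], [0.178, -0.984, -0.0], [-0.0, 0.0, -1.0]]
contact_force: [0.5, 0.0, -0.4]
finger_gap: 0.01
gripper_force: 0.0
```

```bash
python3 - <<'E'
from bench import get_obs, vision
from h import *; import cv2
o=get_obs();print(o['finger_gap'],o['gripper_force'],o['contact_force'])
ims=[]
for n in('wrist','side'):
    s=vision.snapshot(n);ims.append(s['pixels'] if n=='wrist' else cv2.resize(s['pixels'][150:270,150:310],(512,384),interpolation=cv2.INTER_CUBIC))
cv2.imwrite('pics/w2.png',cv2.resize(np.hstack(ims)[:,:,::-1],(800,300),interpolation=cv2.INTER_AREA))
E
```

```text
0.010486487190200898 0.0 [ 0.45021084  0.0450026  -0.38116008]
```

View pics/w2.png

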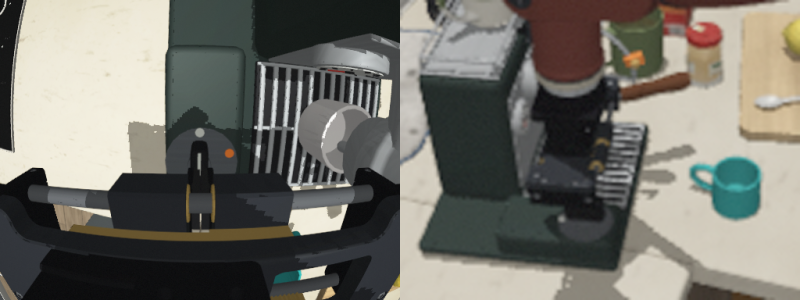

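The picture doesn't show whether the pads hold the bar. I'll project the TCP and bar points into it and enlarge that part.

```bash
python3 - <<'E'
from bench import get_obs, vision
from h import *; import cv2
o=get_obs();s=vision.snapshot('wrist');pickle.dump((o,s),open('w3.pkl','wb'))
R=np.array(o['orientation']);t=np.array(o['tcp_pos'])
for l in((0,0,.022),(0,0,.003),(0,.007,.003),(0,0,-.048),(.0095,0,.022)):print(l,np.round((wproj(o,s,t+R@l)-[200,140])*[7,7]))
for dx in(-.025,0,.025):print('bar',np.round((wproj(o,s,np.array([.517+dx*.984,-.183+dx*.177,.101]))-[200,140])*7))
cv2.imwrite('pics/w3.png',cv2.resize(s['pixels'][140:225,200:314,::-1],None,fx=7,fy=7,interpolation=cv2.INTER_CUBIC))
E
```

```text
(0, 0, 0.022) [388. 502.]
(0, 0, 0.003) [388. 575.]
(0, 0.007, 0.003) [462. 574.]
(0, 0, -0.048) [387. 851.]
(0.0095, 0, 0.022) [388. 414.]
bar [386. 862.]
bar [385. 614.]
bar [385. 338.]
```

View pics/w3.png

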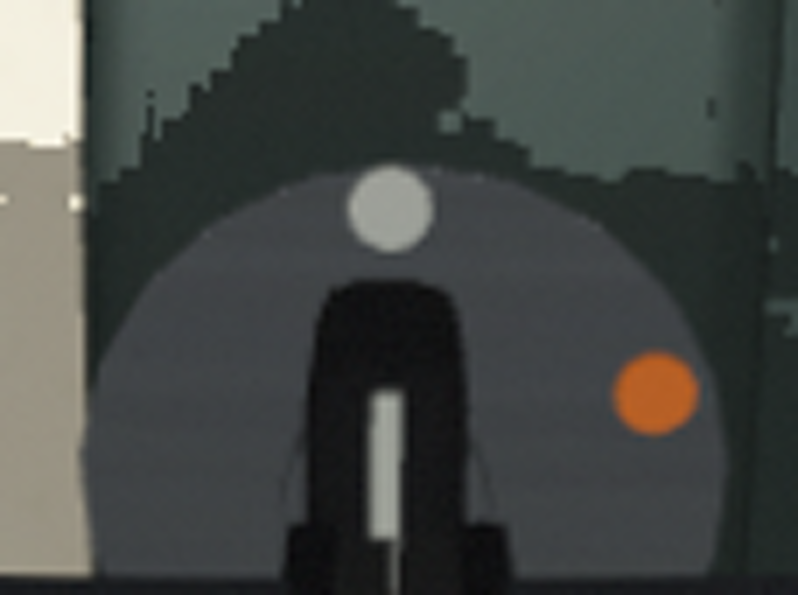

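```bash
python3 - <<'E'
from h import *
o1,s1=pickle.load(open('w1.pkl','rb'));o3,s3=pickle.load(open('w3.pkl','rb'))
for n,a,b in(('white',(287,102),(391,208)),('orange',(488,247),(656,393)),('linetop',(285,198),(386,390)),('linebot',(285,348),(386,540))):
    A=(220+a[0]/8-.5,125+a[1]/8-.5);B=(200+b[0]/7-.5,140+b[1]/7-.5)
    q=least_squares(lambda X:np.r_[wproj(o1,s1,X)-A,wproj(o3,s3,X)-B],[.52,-.18,.08]);print(n,q.x,np.round(q.fun,1))
E
```

```text
white [ 0.54419481 -0.17829673  0.06257642] [-0.  0.  0. -0.]
orange [ 0.5288805  -0.20930363  0.05930589] [-0.1  0.   0.  -0. ]
linetop [ 0.53678767 -0.17931953  0.09907224] [-0.2 -0.   0.1 -0. ]
linebot [ 0.51229513 -0.18357993  0.07104588] [-0.2 -0.   0.1 -0. ]
```

The triangulated knob axis is (0.514, -0.184) with the bar top at 0.099, so the tool is centred with its tips 34 mm down the bar. The gap reading of 0.01 is odd for a 14 mm bar. A small turn will show whether the detent resists.

Emit:
jog_arm(
  increments=[
    [0,0,0,-0.01],
    [0,0,0,-0.02],
    [0,0,0,-0.03],
    [0,0,0,-0.03],
    [0,0,0,-0.03],
  ],
)

```text
time_s: 4.47
tcp_pos: [0.5145, -0.1836, 0.089]
orientation: [[1.0, -0.008, -0.0], [-0.008, -1.0, 0.0], [-0.0, -0.0, -1.0]]
contact_force: [0.0, -0.5, 0.2]
finger_gap: 0.007
gripper_force: 0.0
```

```bash
python3 - <<'E'
from bench import get_obs,vision
import cv2
o=get_obs();print(o['finger_gap'],o['gripper_force'],o['wrist_torque'],o['contact_force'],o['tcp_pos'])
s=vision.snapshot('wrist')
cv2.imwrite('pics/w4.png',cv2.resize(s['pixels'][140:300,150:363,::-1],(798,600),interpolation=cv2.INTER_CUBIC))
E
```

```text
0.006623503919887982 0.0 [0.00843265 0.01250743 0.02030109] [ 0.01340719 -0.45253409  0.24161232] [ 0.51449409 -0.18363278  0.08901925]
```

View pics/w4.png

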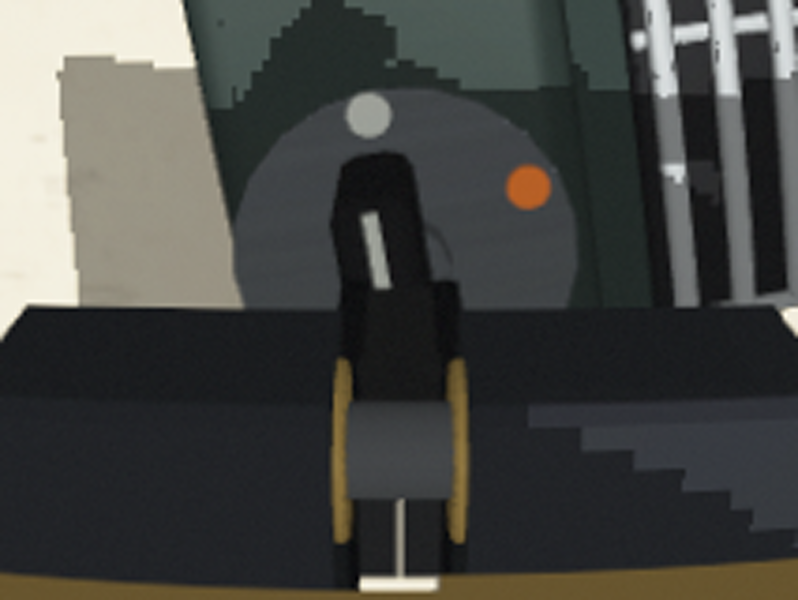

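The view shows the fingers shut together (1 mm slit at u≈400) above and in front of the bar. The bar at (375,155)–(390,290) did not turn, and there is no torque. The tips also sit where a point about 11 mm *behind* the TCP would appear, so the real tips are roughly at bar-top height. I'll check the robot object, then open to 0.45 and feel downward.

```bash
python3 - <<'E'
from bench import r,get_obs
print([(k,getattr(r,k)) for k in dir(r) if not k.startswith('_')])
print(get_obs().keys(),get_obs()['joints'])
E
```

```text
[('IKError', <class 'bench.IKError'>), ('tips_ahead', 0.022)]
dict_keys(['time_s', 'joints', 'dq', 'joint_efforts', 'tcp_pos', 'orientation', 'contact_force', 'wrist_torque', 'gripper_force', 'finger_gap']) [-4.87225991e-01  1.50494206e-01  1.83961589e+00  1.58227070e-06
  1.15148525e+00  1.09152581e+00]
```

Emit:
jog_arm(
  increments=[
    [0,0,0,0.01],
    [0,0,0,0.02],
    [0,0,0,0.03],
    [0,0,0,0.03],
    [0,0,0,0.03],
    [0,0,0,0.03],
    [0,0,0,0.03],
    [0,0,0,0.03],
  ],
  grip=0.45,
)

```text
time_s: 5.18
tcp_pos: [0.5145, -0.1836, 0.089]
orientation: [[0.984, 0.177, 0.0], [0.177, -0.984, 0.0], [0.0, -0.0, -1.0]]
contact_force: [-0.3, 0.2, -0.2]
finger_gap: 0.435
gripper_force: 0.0
```

Emit:
jog_arm(
  increments=[
    [0,0,-0.03,0],
    [0,0,-0.06,0],
    [0,0,-0.1,0],
    [0,0,-0.1,0],
  ],
)

```text
time_s: 5.52
tcp_pos: [0.5138, -0.1833, 0.0778]
orientation: [[0.984, 0.177, -0.002], [0.177, -0.984, 0.001], [-0.001, -0.001, -1.0]]
contact_force: [0.5, -0.2, -0.1]
finger_gap: 0.451
gripper_force: 0.0
```

There is no contact even though the nominal tips would be at 0.056, below the console top. That confirms the tips are higher than stated. I'll continue down slowly.

Emit:
jog_arm(
  increments=[
    [0,0,-0.03,0],
    [0,0,-0.06,0],
    [0,0,-0.1,0],
    [0,0,-0.1,0],
  ],
)

```text
time_s: 5.85
tcp_pos: [0.5139, -0.1834, 0.068]
orientation: [[0.984, 0.178, -0.001], [0.178, -0.984, 0.001], [-0.001, -0.001, -1.0]]
contact_force: [-0.0, -0.1, 0.3]
finger_gap: 0.452
gripper_force: 0.0
```

Emit:
jog_arm(
  increments=[
    [0,0,-0.03,0],
    [0,0,-0.05,0],
    [0,0,-0.05,0],
  ],
)

```text
time_s: 6.1
tcp_pos: [0.5142, -0.1835, 0.0635]
orientation: [[0.984, 0.178, -0.001], [0.178, -0.984, 0.0], [-0.001, -0.001, -1.0]]
contact_force: [0.5, -0.6, -0.1]
finger_gap: 0.451
gripper_force: 0.0
```

Emit:
jog_arm(
  increments=[
    [0,0,0,0],
    [0,0,0,0],
    [0,0,0,0],
    [0,0,0,0],
    [0,0,0,0],
    [0,0,0,0],
    [0,0,0,0],
    [0,0,0,0],
  ],
  grip=0,
  squeeze=30,
)

```text
time_s: 6.77
tcp_pos: [0.5144, -0.1826, 0.0642]
orientation: [[0.984, 0.177, -0.0], [0.177, -0.984, 0.002], [-0.0, -0.002, -1.0]]
contact_force: [-1.3, 5.1, 3.7]
finger_gap: 0.158
gripper_force: 30.0
```

The knob is gripped now (gap 0.158, i.e. 14 mm, at 30 N). I'll turn it clockwise 1.2 rad, which is 0.191 turn.

Emit:
jog_arm(
  increments=[
    [0,0,0,-0.012],
    [0,0,0,-0.024],
    [0,0,0,-0.036],
    [0,0,0,-0.048],
    [0,0,0,-0.06],
    [0,0,0,-0.072],
    [0,0,0,-0.084],
    [0,0,0,-0.096],
  ],
)

```text
time_s: 7.43
tcp_pos: [0.5142, -0.1836, 0.0642]
orientation: [[0.91, -0.415, -0.001], [-0.415, -0.91, -0.0], [-0.001, 0.0, -1.0]]
contact_force: [-1.3, 1.5, 2.2]
finger_gap: 0.158
gripper_force: 30.0
```

Emit:
jog_arm(
  increments=[
    [0,0,0,-0.012],
    [0,0,0,-0.024],
    [0,0,0,-0.036],
    [0,0,0,-0.048],
    [0,0,0,-0.06],
    [0,0,0,-0.072],
    [0,0,0,-0.084],
    [0,0,0,-0.094],
    [0,0,0,-0.094],
    [0,0,0,-0.094],
    [0,0,0,-0.094],
  ],
)

```text
time_s: 8.35
tcp_pos: [0.5136, -0.1843, 0.0642]
orientation: [[0.529, -0.849, -0.002], [-0.849, -0.529, -0.001], [-0.0, 0.002, -1.0]]
contact_force: [-5.2, -0.5, 4.5]
finger_gap: 0.156
gripper_force: 30.0
```

```bash
python3 - <<'E'
from bench import get_obs
import numpy as np
o=get_obs();R=o['orientation'];print(o['wrist_torque'],o['contact_force'],np.arctan2(R[1][0],R[0][0]),o['joints'][5])
E
```

```text
[-0.3020284   1.13487638 -0.14102309] [-5.21076651 -0.46282126  4.49852272] -1.0131672571160693 2.0969745952538568
```

The knob is at about 1.19 and the detent is pulling it onward. I'll nudge it to the stop, release, rise and look.

Emit:
jog_arm(
  increments=[
    [0,0,0,-0.002],
    [0,0,0,-0.002],
  ],
)

```text
time_s: 8.52
tcp_pos: [0.5135, -0.1842, 0.0642]
orientation: [[0.518, -0.855, -0.002], [-0.855, -0.518, -0.001], [-0.0, 0.002, -1.0]]
contact_force: [-4.8, -0.3, 5.9]
finger_gap: 0.157
gripper_force: 30.0
```

Emit:
jog_arm(
  increments=[
    [0,0,0,0],
    [0,0,0,0],
    [0,0,0,0],
    [0,0,0,0],
    [0,0,0,0],
  ],
  grip=0.5,
)

```text
time_s: 8.93
tcp_pos: [0.5147, -0.1836, 0.064]
orientation: [[0.517, -0.856, 0.0], [-0.856, -0.517, -0.0], [0.0, -0.0, -1.0]]
contact_force: [-0.8, 0.3, -0.4]
finger_gap: 0.443
gripper_force: 0.0
```

Emit:
jog_arm(
  increments=[
    [0,0,0.2,0],
    [0,0,0.5,0],
    [0,0,0.8,0],
    [0,0,1,0],
    [0,0,1,0],
  ],
)

```text
time_s: 9.35
tcp_pos: [0.5177, -0.1852, 0.1698]
orientation: [[0.517, -0.856, 0.008], [-0.856, -0.517, -0.004], [0.008, -0.005, -1.0]]
contact_force: [1.0, 0.2, 0.2]
finger_gap: 0.5
gripper_force: 0.0
```

Emit:
jog_arm(
  increments=[
    [-0.3,0,0.1,0.018],
    [-0.6,0,0.2,0.036],
    [-0.9,0,0.3,0.054],
    [-1,0.1,0.4,0.072],
    [-1,0.1,0.5,0.09],
    [-1,0.1,0.5,0.108],
    [-1,0.1,0.5,0.126],
    [-1,0.1,0.5,0.144],
    [-1,0.1,0.5,0.162],
    [-1,0.1,0.5,0.18],
    [-1,0.1,0.5,0.192],
    [-1,0.1,0.5,0.192],
  ],
)

```text
time_s: 10.35
tcp_pos: [0.4143, -0.1734, 0.2133]
orientation: [[0.984, 0.181, -0.001], [0.181, -0.984, 0.001], [-0.001, -0.001, -1.0]]
contact_force: [0.4, -0.1, 0.1]
finger_gap: 0.502
gripper_force: 0.0
```

```bash
python3 - <<'E'
from bench import get_obs, vision
from h import *; import cv2
o=get_obs();print(o['time_s'],o['tcp_pos'],o['finger_gap'])
W=vision.snapshot('wrist');s=vision.snapshot('side');c=vision.snapshot('scene');pickle.dump((o,W),open('w5.pkl','wb'))
A=cv2.resize(W['pixels'],(400,300));B=cv2.resize(s['pixels'][115:265,155:255],(400,600),interpolation=cv2.INTER_CUBIC)
C=cv2.resize(c['pixels'][177:244,216:306],(400,300),interpolation=cv2.INTER_CUBIC)
cv2.imwrite('pics/w5.png',np.hstack([np.vstack([A,C]),B])[:,:,::-1])
E
```

```text
10.35 [ 0.41430929 -0.17342152  0.21330757] 0.5022560173499533
```

View pics/w5.png

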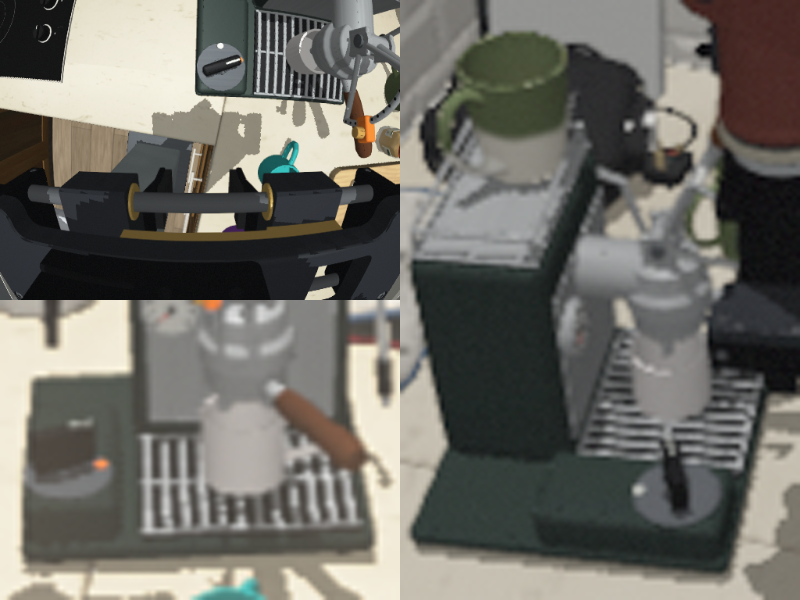

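The composite shows the knob bar pointing at the orange dot in all three views, so the knob is home. Now I'll go up and over to the lever. Grip radius is 170 mm, where the handle point is (0.490, -0.330, 0.355). Allowing 31 mm for the short-tip offset, the TCP goes to z≈0.324.

Emit:
jog_arm(
  increments=[
    [0,0,0.3,0],
    [0,0,0.65,0],
    [0,-0.1,0.9,0],
    [0,-0.2,1,0],
  ],
  grip=1,
)

```text
time_s: 10.83
tcp_pos: [0.4159, -0.1945, 0.3185]
orientation: [[0.984, 0.177, 0.005], [0.177, -0.984, -0.004], [0.005, 0.004, -1.0]]
contact_force: [0.7, -0.6, -0.1]
finger_gap: 0.72
gripper_force: 0.0
```

Emit:
jog_arm(
  increments=[
    [0,-0.1,0.3,0],
    [0,-0.4,0.65,0],
    [0,-0.7,0.95,0],
    [0,-0.8,1,0],
  ],
)

```text
time_s: 11.17
tcp_pos: [0.4151, -0.2769, 0.4189]
orientation: [[0.985, 0.175, 0.005], [0.175, -0.985, -0.006], [0.004, 0.006, -1.0]]
contact_force: [0.2, 0.6, 0.3]
finger_gap: 0.971
gripper_force: 0.0
```

Emit:
jog_arm(
  increments=[
    [0.2,-0.2,0,0],
    [0.45,-0.4,0,0],
    [0.75,-0.55,0,0],
    [0.75,-0.55,0,0],
    [0.75,-0.55,0,0],
    [0.75,-0.55,0,0],
  ],
)

```text
time_s: 11.67
tcp_pos: [0.4893, -0.3284, 0.4133]
orientation: [[0.984, 0.177, -0.001], [0.177, -0.984, 0.001], [-0.001, -0.001, -1.0]]
contact_force: [0.2, 0.6, 0.7]
finger_gap: 0.998
gripper_force: 0.0
```

```bash
python3 - <<'E'
from bench import get_obs, vision
from h import *; import cv2
o=get_obs();W=vision.snapshot('wrist');pickle.dump((o,W),open('w6.pkl','wb'))
print(o['time_s'],o['tcp_pos'],np.arctan2(o['orientation'][1][0],o['orientation'][0][0]))
m=M([.6224,-.3064,.178])
for rr in(.11,.15,.17,.2):
    a=np.radians(62);print(rr,m((-.055-rr*np.cos(a),0,.205+rr*np.sin(a))),wproj(o,W,m((-.055-rr*np.cos(a),0,.205+rr*np.sin(a)))))
hsv=cv2.cvtColor(W['pixels'],cv2.COLOR_RGB2HSV);k=cv2.inRange(hsv,(0,90,25),(12,220,150))
n,l,st,ce=cv2.connectedComponentsWithStats(k)
print([(st[i].tolist(),ce[i].round(1).tolist()) for i in range(1,n) if st[i,4]>60])
for v in range(100,260,10):
    u=np.where(k[v])[0]; print(v,(u.min(),u.max(),len(u)) if len(u) else None,end=' ')
E
```

```text
11.6667 [ 0.48931809 -0.32843622  0.41334997] 0.17777678980403266
0.11 [ 0.51744309 -0.32528217  0.30212424] [257.58079374 152.0397268 ]
0.15 [ 0.49896094 -0.32860719  0.33744214] [257.74590633 179.72447768]
0.17 [ 0.48971986 -0.33026969  0.35510109] [257.83929409 196.06429287]
0.2 [ 0.47585825 -0.33276345  0.38158952] [257.99344178 224.2782263 ]
[([280, 0, 50, 15, 562], [307.8, 5.9]), ([269, 131, 36, 58, 765], [286.8, 160.7]), ([415, 130, 38, 32, 314], [424.3, 143.6]), ([240, 145, 33, 91, 2297], [255.9, 193.7]), ([369, 168, 20, 26, 89], [374.7, 177.5]), ([0, 348, 23, 36, 328], [8.0, 369.4])]
100 None 110 None 120 None 130 (np.int64(421), np.int64(432), 12) 140 (np.int64(270), np.int64(427), 23) 150 (np.int64(249), np.int64(424), 35) 160 (np.int64(23), np.int64(425), 47) 170 (np.int64(238), np.int64(381), 45) 180 (np.int64(243), np.int64(395), 46) 190 (np.int64(242), np.int64(372), 29) 200 (np.int64(241), np.int64(271), 30) 210 (np.int64(41), np.int64(272), 38) 220 (np.int64(26), np.int64(271), 32) 230 (np.int64(9), np.int64(268), 28) 240 None 250 None
```

The handle's brown blob is at u≈256 and the jaw centre plane is at u≈255.4, so it's centred and its extent matches the model. Descending.

Emit:
jog_arm(
  increments=[
    [0,0,-0.25,0],
    [0,0,-0.5,0],
    [0,0,-0.7,0],
    [0,0,-0.8,0],
    [0,0,-0.89,0],
    [0,0,-0.89,0],
    [0,0,-0.89,0],
  ],
)

```text
time_s: 12.3
tcp_pos: [0.4895, -0.3287, 0.3263]
orientation: [[0.984, 0.177, 0.001], [0.177, -0.984, -0.001], [0.001, 0.001, -1.0]]
contact_force: [-0.8, -0.4, -0.1]
finger_gap: 1.0
gripper_force: 0.0
```

Emit:
jog_arm(
  increments=[
    [0,0,0,0],
    [0,0,0,0],
    [0,0,0,0],
    [0,0,0,0],
    [0,0,0,0],
    [0,0,0,0],
    [0,0,0,0],
    [0,0,0,0],
    [0,0,0,0],
    [0,0,0,0],
    [0,0,0,0],
    [0,0,0,0],
    [0,0,0,0],
    [0,0,0,0],
  ],
  grip=0,
  squeeze=35,
)

```text
time_s: 13.47
tcp_pos: [0.4894, -0.3282, 0.325]
orientation: [[0.984, 0.178, -0.0], [0.178, -0.984, 0.001], [-0.0, -0.001, -1.0]]
contact_force: [-0.8, 3.7, 0.7]
finger_gap: 0.296
gripper_force: 34.9
```

The handle is held (gap 25.8 mm, 35 N). Next I'll refine the clip index from all views and compute the arc.

```bash
cat >>h.py <<'E'
import cv2
m=M([.6224,-.3064,.178])
def lev(r,q,y=0):
    a=np.radians(62)-q;return m(np.array([-.055-r*np.cos(a),y,.205+r*np.sin(a)]))
def orange(p,near,rad=25):
    k=cv2.inRange(cv2.cvtColor(p,cv2.COLOR_RGB2HSV),(6,170,120),(18,255,255));n,l,st,ce=cv2.connectedComponentsWithStats(k)
    return [(ce[i].round(1),st[i].tolist()) for i in range(1,n) if st[i,4]>=6 and np.hypot(*(ce[i]-near))<rad]
E
python3 - <<'E'
from h import *
obs=[]
for n in('scene','side'):
    q=proj(n,lev(.078,.75,.026));c=orange(S[n]['pixels'],q);print(n,q,c);obs.append((lambda X,n=n:proj(n,X),c))
for w in('w5','w6'):
    o,s=pickle.load(open(w+'.pkl','rb'));q=wproj(o,s,lev(.078,.75,.026));c=orange(s['pixels'],q,40);print(w,q,c);obs.append((lambda X,o=o,s=s:wproj(o,s,X),c))
for f,c in obs:
    if c:
        b=max(c,key=lambda t:t[1][4])[0]
        e=[(np.hypot(*(f(lev(.078,q,.026))-b)),q) for q in np.arange(.5,1,.005)];print(min(e))
for q in np.arange(0,.91,.1):
    d=lev(.17,q)-lev(.17,0);print(round(q,2),np.round(d*10,3))
E
```

```text
scene [264.18634448 174.87239046] [(array([263. , 176.2]), [262, 175, 3, 4, 10])]
side [240.91723308 174.18613691] [(array([243.3, 172.8]), [240, 171, 7, 6, 19])]
w5 [470.09459683 154.22562795] [(array([470.8, 166.9]), [459, 148, 21, 35, 438])]
w6 [236.26927879 160.20221249] [(array([233.4, 167.3]), [229, 158, 10, 17, 112])]
(np.float64(1.2282096769456612), np.float64(0.8050000000000003))
(np.float64(2.7463676888373745), np.float64(0.7400000000000002))
(np.float64(12.537987594932597), np.float64(0.7750000000000002))
(np.float64(7.3250114964138895), np.float64(0.8550000000000003))
0.0 [0. 0. 0.]
0.1 [-0.144 -0.026 -0.087]
0.2 [-0.278 -0.05  -0.188]
0.3 [-0.401 -0.072 -0.303]
0.4 [-0.513 -0.092 -0.429]
0.5 [-0.612 -0.11  -0.566]
0.6 [-0.697 -0.125 -0.713]
0.7 [-0.767 -0.138 -0.867]
0.8 [-0.822 -0.148 -1.028]
0.9 [-0.86  -0.155 -1.193]
```

Emit:
jog_arm(
  increments=[
    [-0.074,-0.013,-0.042,0],
    [-0.144,-0.026,-0.087,0],
    [-0.213,-0.038,-0.136,0],
    [-0.278,-0.05,-0.188,0],
    [-0.341,-0.061,-0.244,0],
    [-0.401,-0.072,-0.303,0],
    [-0.458,-0.082,-0.365,0],
    [-0.513,-0.092,-0.429,0],
    [-0.564,-0.101,-0.497,0],
    [-0.612,-0.11,-0.566,0],
    [-0.656,-0.118,-0.639,0],
    [-0.697,-0.125,-0.713,0],
    [-0.697,-0.125,-0.713,0],
    [-0.697,-0.125,-0.713,0],
  ],
)

```text
time_s: 14.63
tcp_pos: [0.4192, -0.3396, 0.255]
orientation: [[0.984, 0.178, -0.001], [0.178, -0.984, 0.002], [-0.0, -0.002, -1.0]]
contact_force: [-5.3, 10.9, 11.3]
finger_gap: 0.294
gripper_force: 34.5
```

```bash
python3 - <<'E'
from bench import get_obs, vision
from h import *
o=get_obs();W=vision.snapshot('wrist');pickle.dump((o,W),open('w7.pkl','wb'))
s=vision.snapshot('side');c=vision.snapshot('scene');pickle.dump((s,c),open('f7.pkl','wb'))
print(o['time_s'],o['tcp_pos'],o['contact_force'],o['finger_gap'])
print('clip',wproj(o,W,lev(.078,.78,.026)),orange(W['pixels'],wproj(o,W,lev(.078,.78,.026)),60),'pin .6',wproj(o,W,lev(.078,.6,.026)))
print('pin fixed',proj('side',lev(.078,.6,.026)),proj('scene',lev(.078,.6,.026)))
A=cv2.resize(W['pixels'][110:220,200:310],(400,400),interpolation=cv2.INTER_CUBIC)
B=cv2.resize(s['pixels'][145:205,210:270],(400,400),interpolation=cv2.INTER_CUBIC)
cv2.imwrite('pics/w7.png',np.hstack([A,B])[:,:,::-1])
E
```

```text
14.6333 [ 0.41915261 -0.33963409  0.25504929] [-5.32466915 10.92107409 11.33883484] 0.29446176727413836
clip [222.08546183 103.1200932 ] [(array([216.1, 114.9]), [207, 96, 19, 34, 473])] pin .6 [219.67787368  94.85095276]
pin fixed [239.27828529 171.28839523] [264.0518121  171.15706018]
```

View pics/w7.png

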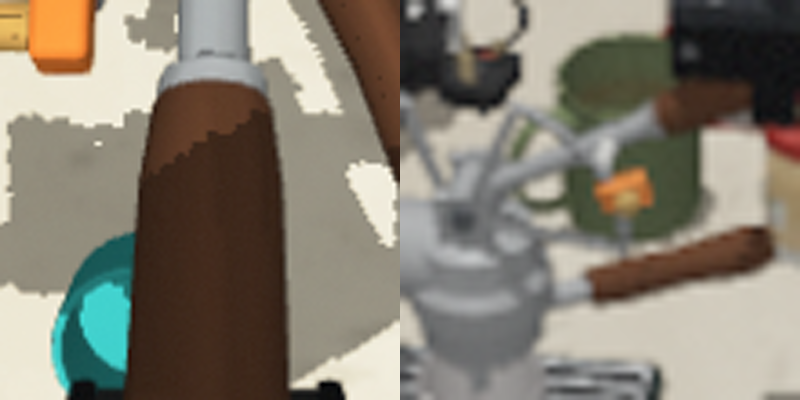

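The side crop shows the white pin at (607,152), above the orange clip at (625,190), so the lever is still short of the mark. The wrist crop shows the clip at (62,35) but cuts off the pin above it. I'm out of views, so I'll classify the pixels in code.

```bash
python3 - <<'E'
from h import *
o,W=pickle.load(open('w7.pkl','rb'));s,c=pickle.load(open('f7.pkl','rb'))
def asc(p,v0,v1,u0,u1,st=1):
    h=cv2.cvtColor(p,cv2.COLOR_RGB2HSV).astype(int)
    for v in range(v0,v1,st):
        print('%3d '%v+''.join('O' if 5<=x[0]<=22 and x[1]>150 and x[2]>110 else 'r' if x[1]>110 and (x[0]<14) else str(min(9,x[2]*10//256)) if x[1]<45 else '.' for x in h[v,u0:u1]))
print('wrist u200');asc(W['pixels'],60,134,200,262,2)
print('side u225');asc(s['pixels'],158,186,225,262)
for q in(.5,.6,.7,.8,.9):print(q,wproj(o,W,lev(.078,q,.026)).round(1),wproj(o,W,lev(.078,q,.006)).round(1),proj('side',lev(.078,q,.026)).round(1),proj('scene',lev(.078,q,.026)).round(1))
E
```

```text
wrist u200
 60 78732224566666555422688622244444553224433333344555445566666766
 62 88732222455665554432688622344444553211344444333333345566666766
 64 88632211455665554432688622344445553221113444444433345566667766
 66 88742222455665555432688612344445552222101344444444345666667766
 68 88732222355565555432788623444445563222222344333444355666677766
 70 88732222355565555432588623444466543222222344321111355566667766
 72 88632222245565555443788623444466473222223565321111255666667666
 74 88622222245565555444788633444444472222223686311000255666666666
 76 88612222235555555444788523444443572222223686321111355666767766
 78 88622222255555555444688533444433672222224764311111355666777666
 80 88622222245555555443686434444433662222224764311112355666777766
 82 88622222243555555544688534444434872222224786311122455666777666
 84 88622222242555555544478534444435872222224786311122455666777666
 86 88622222268555555544378544444435872222224764310222455666777766
 88 88622222258645555444367444444446872222224764210112456666777666
 90 87522222257345555444347777777777777777777777777777766666777766
 92 8853222225743
[... 2173 characters left out ...]
...O.............4577777
177 44556666775..................34677788
178 44445777775......343........345777777
179 5554455665443....343......44567776..r
180 66654444444444433333.....466676..rrrr
181 6666534566655555444445555566..rrrrrrr
182 566543478877766655456677...rrrrrrrrrr
183 4444434688888887664...rrrrrrrrrrrrrrr
184 4444433578888776..rrrrrrrrrrrrrrrrrrr
185 4444444578886..rrrrrrrrrrrrrrrrrrrrrr
0.5 [218.3  88.2] [250.9  87.7] [237.9 169.4] [263.9 168.7]
0.6 [219.7  94.9] [251.1  94.4] [239.3 171.3] [264.1 171.2]
0.7 [221. 100.] [251.3  99.6] [240.4 173.2] [264.1 173.6]
0.8 [222.3 103.8] [251.5 103.4] [241.3 175.2] [264.2 176.1]
0.9 [223.6 106.2] [251.7 105.9] [242.  177.2] [264.3 178.5]
```

```bash
python3 - <<'E'
from h import *
s,c=pickle.load(open('f7.pkl','rb'))
for y in(.006,.026,.032):print(y,proj('side',lev(.078,.6,y)).round(1),proj('scene',lev(.078,.6,y)).round(1))
h=cv2.cvtColor(c['pixels'],cv2.COLOR_RGB2HSV).astype(int)
for nm,p,v0,v1,u0,u1 in(('scene',c,162,184,256,282),('side',s,160,182,230,252)):
    print(nm);P=p['pixels'][v0:v1,u0:u1].astype(int);H=cv2.cvtColor(p['pixels'],cv2.COLOR_RGB2HSV)[v0:v1,u0:u1]
    for i in range(v1-v0):print(v0+i,' '.join(('%3d'%P[i,j].max())+('o' if 5<=H[i,j,0]<=22 and H[i,j,1]>120 else 'g' if H[i,j,1]>60 else ' ') for j in range(u1-u0)))
E
```

```text
0.006 [240.3 167.4] [270.4 170.9]
0.026 [239.3 171.3] [264.1 171.2]
0.032 [239.  172.5] [262.1 171.2]
scene
162  70   68   68   68   66   72  128  171  119   62   57   60   63   63   67   67   67   67   66   67   67   65   62   62   60   58 
163  68   68   69   67   67   72  128  181  150   71   56   60   63   63   67   68   66   68   67   66   67   64   63   62   60   59 
164  69   68   67   65   65   71  128  185  160   76   57   60   62   63   65   66   68   66   66   66   67   65   63   63   60   57 
165  70   72   72   71   75   79  111  160  154   82   58   58   62   72   82   71   67   68   70   67   68   70   66   63   62   58 
166  96  109  109  117  136  146  143  163  158   92   59   59   71  124  162  115   82g  81g  83g  82g  89   92   71   63   60   61 
167 122  123  124  126  133  135  136  160  166  105   62   59   74  111  131   97   83g  86g  87g  86g  87g  85g  68   63   61   64 
168 127  126  125  127  127  127  135  158  158  100   64   61   73   88   89   85g  86g  90g  91g  87g  87g  80g  70   64   62   72 
169 127  125  125  127  127  127  135  158  158  111  
[... 3767 characters left out ...]
1g  77g  77g  74g
176 103  104  108  132  135   99   74g  75g  79g  81g 119o 143o 136o 136g 134o 117g  78g  80g  78g  78g  78g  78g
177 166  174  176  194  192  133   72g  78g  80g  80g  80g  84g  99  117g 108g  85g  82g  81g  80g  80g  79g  75g
178 182  194  198  199  184  144   83   78g  77g  80g  80g  82g  92  103   95   82g  80g  78g  81g  79g  78g  74g
179 128  134  154  156  130  127  105   86   82   81g  82g  82g  94  107   97   80g  81g  82g  79g  78g  83g 105 
180 115  119  122  120  124  124  118  110  104  105  101   88   87   95   88   76g  79g  80g  85   94  108  157 
181  96  114  146  162  166  161  151  142  129  135  128  109  105  105  118  118  128  152  149  144  144  169
```

```bash
python3 - <<'E'
from h import *
o,W=pickle.load(open('w7.pkl','rb'))
f=lambda X:np.r_[wproj(o,W,X)/1.0,proj('scene',X),proj('side',X)]
ob=np.r_[217,116.5,263.2,176.2,243.3-.8,172.9+1]
w=np.array([.3,.3,1,1,1,1])
q=least_squares(lambda p:(f(lev(p[0],p[1],p[2]))-ob)*w,[.08,.78,.028]);print(q.x,q.fun/w)
for r in(.078,.082,.086,.09):
    g=least_squares(lambda p:(f(lev(r,p[0],p[1]))-ob)*w,[.78,.028]);print(r,g.x,(g.fun/w).round(1))
E
```

```text
[0.08662669 0.76029856 0.02906087] [-0.01727934 -1.87028669  0.16725993 -0.58434221  0.9888761   0.55340242]
0.078 [0.80762413 0.02821265] [  2.3 -12.4   0.3   0.1  -1.2   1.9]
0.082 [0.7852839  0.02861285] [ 1.2 -7.6  0.3 -0.2 -0.2  1.3]
0.086 [0.76362829 0.02900122] [ 0.2 -2.6  0.2 -0.5  0.8  0.7]
0.09 [0.74267322 0.02937592] [-0.9  2.3  0.1 -0.9  1.8  0. ]
```

```bash
python3 - <<'E'
from h import *
L=[]
for n in('w5','w6','w7'):
    o,W=pickle.load(open(n+'.pkl','rb'));c=max(orange(W['pixels'],wproj(o,W,lev(.08,.78,.026)),40),key=lambda t:t[1][4]);b=c[1]
    ctr=np.array([b[0]+b[2]/2-.5,b[1]+b[3]/2-.5]);L.append((o,W,c[0]));print(n,ctr,c[0],b)
fw=lambda p:np.concatenate([wproj(o,W,lev(*p))-c for o,W,c in L])
q=least_squares(fw,[.08,.78,.028]);print(q.x,q.fun.round(1))
fa=lambda p:np.r_[fw(p)*.4,proj('scene',lev(*p))-[263.2,176.2],proj('side',lev(*p))-[242.5,173.9]]
q=least_squares(fa,[.08,.78,.028],loss='soft_l1');print(q.x,fa(q.x).round(1))
for Q in(.76,.78,.8):
    print(Q,(10*(lev(.17,Q)-lev(.17,.6))).round(3))
E
```

```text
w5 [469. 165.] [470.8 166.9] [459, 148, 21, 35, 438]
w6 [233.5 166. ] [233.4 167.3] [229, 158, 10, 17, 112]
w7 [216.  112.5] [216.1 114.9] [207, 96, 19, 34, 473]
[0.0874051  0.71582474 0.02908333] [-0.2  0.8  0.1  0.2  0.1 -0.9]
[0.08686824 0.73484267 0.02903959] [-0.7  0.1  0.1 -0.   0.2 -0.4  0.2 -1.3  0.8 -0. ]
0.76 [-0.105 -0.019 -0.25 ]
0.78 [-0.115 -0.021 -0.282]
0.8 [-0.125 -0.022 -0.315]
```

Emit:
jog_arm(
  increments=[
    [-0.02,-0.003,-0.04,0],
    [-0.038,-0.006,-0.08,0],
    [-0.055,-0.01,-0.12,0],
    [-0.072,-0.013,-0.16,0],
    [-0.094,-0.017,-0.218,0],
    [-0.094,-0.017,-0.218,0],
    [-0.094,-0.017,-0.218,0],
    [-0.094,-0.017,-0.218,0],
  ],
)

```text
time_s: 15.45
tcp_pos: [0.4092, -0.3412, 0.2332]
orientation: [[0.984, 0.178, -0.002], [0.178, -0.984, 0.003], [-0.002, -0.003, -1.0]]
contact_force: [-8.0, 12.1, 12.5]
finger_gap: 0.298
gripper_force: 34.2
```

```bash
python3 - <<'E'
from bench import get_obs, vision
from h import *
o=get_obs();W=vision.snapshot('wrist');s=vision.snapshot('side');c=vision.snapshot('scene');pickle.dump((o,W,s,c),open('w8.pkl','wb'))
print(o['time_s'],o['tcp_pos'],o['contact_force'],o['finger_gap'])
print('pred pin .74',wproj(o,W,lev(.078,.74,.026)),proj('scene',lev(.078,.74,.026)),proj('side',lev(.078,.74,.026)),proj('side',lev(.078,.74,.006)))
for nm,p,v0,v1,u0,u1 in(('scene',c,167,182,256,276),('side',s,164,181,230,252)):
    print(nm);P=p['pixels'][v0:v1,u0:u1].astype(int);H=cv2.cvtColor(p['pixels'],cv2.COLOR_RGB2HSV)[v0:v1,u0:u1]
    for i in range(v1-v0):print(v0+i,' '.join(('%3d'%P[i,j].max())+('o' if 5<=H[i,j,0]<=22 and H[i,j,1]>120 else 'g' if H[i,j,1]>60 else ' ') for j in range(u1-u0)))
h=cv2.cvtColor(W['pixels'],cv2.COLOR_RGB2HSV).astype(int)
for v in range(64,124,2):
    print('%3d '%v+''.join('O' if 5<=x[0]<=22 and x[1]>150 and x[2]>110 else 'r' if x[1]>110 and (x[0]<14) else str(min(9,x[2]*10//256)) if x[1]<45 else '.' for x in h[v,195:262]))
E
```

```text
15.45 [ 0.40921978 -0.34119259  0.2332003 ] [-7.96710339 12.0616309  12.48642571] 0.2979626887471007
pred pin .74 [217.5351909   84.95922656] [264.17830084 174.62661907] [240.82462537 173.98956124] [241.78268091 170.06886413]
scene
167 123  125  113   89   85   92   98   96   69   63   62   73  116  171  197  193  186  172  149  141 
168 128  128  126  122  122  125  132  131   93   63   59   62   81  141  193  193  187  181  167  166 
169 128  128  127  128  129  130  137  139  104   63   59   59   69  130  191  194  192  191  173  164 
170 128  127  127  129  129  129  136  155  143   73   59   60   66  118  183  204  207  205  183  151 
171 131  126  126  128  130  129  134  153  146   72   58   61   65  104  160  186  193  200  181  143 
172 159  127  125  127  128  128  127  144  149   76   59   60   64   96  146  173  172  168  163  132 
173 163  161  148  126  125  129  150  179  168  106g  61   60   66   93  127  124  107  102  102  107 
174 154  147  148  143  140  167g 228o 255o 253o 211o  85g  59   64   89  108   87   76g  76g  77g  89 
175 157  148  158  193g 235o 229o 22
[... 4094 characters left out ...]
OOOOOOOOOOOO.999999999999999996555555554566677777777
106 .....OOOOOOOOOOOOOOOOOOOOOO.999999999999999986555555564566777777777
108 .....OOOOOOOOOOOOOOOOOOOOOO.999999999975555865555555565565777777777
110 .......OOOOOOOOOOOOOOOOOOOO.999999999986555555555555565565777777777
112 9999999.rOOOOOOOOOOOOOOOOOr.999999999997555555555555555546777777776
114 99999999.rOOOOOOOOOOOOOOOO..999999999998655886555555565566777777776
116 999999999..OOOOOOOOOOOOOO..9999999999999999965555555565666777777776
118 9999999999999999999999999999999999999999999999999999955666777777776
120 9999999999999999999999999999999999999999999999999999955566777777776
122 9999999999999999999999999999999999999999999999999988665666777777777
```

The pin is about to pass behind the clip in the side view. I'll fit a clip box (14 mm along the arc) to its silhouettes in all the views.

```bash
python3 - <<'E'
from h import *
V=[]
for n in('w5','w6','w7','w8'):
    t=pickle.load(open(n+'.pkl','rb'));V.append(((lambda X,o=t[0],W=t[1]:wproj(o,W,X)),1.5))
V+=[((lambda X:proj('scene',X)),.6),((lambda X:proj('side',X)),.6)]
B=[[459,480,148,183],[229,239,158,175],[207.5,225.8,95.5,129.5],[202,222,77.5,117],[261.7,265.6,173.6,178.7],[238.6,247.6,169.7,176.6]]
B=[np.array(b)-.5 for b in B]
def f(p,raw=0):
    r0,r1,y0,y1,q=p[:5];off=[(0,0)]*4+[p[5:7],p[7:9]];R=[]
    for (g,s),b,of in zip(V,B,off):
        P=np.array([g(lev(0,0)*0+lev(r/np.cos(np.arctan2(d,r)),q+np.arctan2(d,r),y)) for r in(r0,r1) for y in(y0,y1) for d in(-.007,.007)])+of
        e=np.array([P[:,0].min(),P[:,0].max(),P[:,1].min(),P[:,1].max()])-b
        R.append(e if raw else e/s)
    return R if raw else np.r_[np.concatenate(R),np.array(p[5:])/.8]
for ignore in(0,1):
    q=least_squares(f,[.07,.097,.0225,.035,.76,0,0,0,0],loss='soft_l1',diff_step=1e-3);print(q.x.round(4))
    break
for e in f(q.x,1):print(e.round(1))
for Q in(.66,.70,.74,.78,.82,.86):
    g=least_squares(lambda z:f(np.r_[z[:4],Q,z[4:]]),np.r_[.07,.097,.0225,.035,0,0,0,0],loss='soft_l1',diff_step=1e-3);print(Q,g.cost.round(2),g.x.round(3))
E
```

```text
[ 0.0757  0.0958  0.0244  0.0337  0.7374 -0.1472  0.5407 -0.2577 -1.1525]
[-2.2  1.6  0.6 -0.7]
[ 0.8 -0.6 -0.2  0.5]
[ 0.5 -0.2 -0.4  0.7]
[-0.3  0.1 -0.5  0.1]
[ 0.3 -0.2 -0.3  0. ]
[ 0.5 -0.3  0.3  0.1]
0.66 14.14 [ 0.078  0.097  0.024  0.033 -0.243  2.54  -0.047  0.47 ]
0.7 6.29 [ 0.077  0.096  0.024  0.034 -0.181  1.469 -0.155 -0.344]
0.74 3.88 [ 0.076  0.096  0.024  0.034 -0.144  0.482 -0.264 -1.214]
0.78 7.79 [ 0.074  0.095  0.024  0.034 -0.117 -0.301 -0.367 -2.143]
0.82 15.48 [ 0.073  0.095  0.024  0.035 -0.03  -1.089 -0.448 -3.111]
0.86 23.48 [ 0.072  0.094  0.025  0.035  0.063 -1.931 -0.517 -4.066]
```

The silhouette fit puts the clip at 0.737 rad, with residuals under 1 px apart from one outlying view. The lever estimates (tool arc, wrist pin, side pin) average about 0.74, so the pointer is at the clip's middle. I'll hold briefly, check it's steady and hand in.

Emit:
jog_arm(
  increments=[
    [0,0,0,0],
    [0,0,0,0],
    [0,0,0,0],
    [0,0,0,0],
    [0,0,0,0],
    [0,0,0,0],
  ],
)

```text
time_s: 16.1
tcp_pos: [0.4093, -0.3412, 0.2333]
orientation: [[0.984, 0.178, -0.002], [0.178, -0.984, 0.003], [-0.002, -0.003, -1.0]]
contact_force: [-8.3, 11.4, 10.9]
finger_gap: 0.295
gripper_force: 34.2
```

```bash
python3 - <<'E'
from bench import get_obs, ticket
o=get_obs();print(o['tcp_pos'],max(abs(x) for x in o['dq']),o['gripper_force'],o['finger_gap'])
print(ticket.job_done())
E
```

```text
[ 0.40925959 -0.34120365  0.23328005] 0.0013719284317255497 34.2044778043055 0.2946356208155183
the job is handed in; nothing more can be done
None
```

I handed the job in at 16.1 s with the knob home at the orange dot and the gripper holding the lever still at about 0.74 rad, against a clip measured at 0.737 rad; individual lever estimates ran from 0.71 to 0.78, and the hand-in gave no verdict.

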